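# Make up two colour-coded spacer stacks

### The arm

A 6-joint arm with a two-finger parallel gripper is mounted at the origin on a cart in front of the work surface, level with it; the furniture and walls round the work are solid. World frame = base frame: x ahead of the robot, y to its left, z up, the work surface at z = 0. Lengths are in m, angles in degrees, forces in N, time in s.
With the tool pointing down it reaches from about 0.375 to 0.9 m from the base axis. Payload 3.1 kg.
Tool frame: the origin (TCP) lies between the finger pads; the fingertips stand 11 mm ahead of it and the grasp point (between the pads) lies 8 mm behind it; z points along the fingers, y is the direction in which the jaws open and shut (so a half turn about z gives the same grasp; the last joint's range is limited). The gripper opens to 87 mm and grips with 3 to 60 N. Pads are 19 mm wide; open, the fingers measure 117 mm over their backs; the gripper's body (75 mm by 190 mm) begins 51 mm behind the grasp point.
Start: joints at [-77.034, 30.224, 82.088, -0, 67.689, -10.227], TCP at [0.246, -0.574, 0.234] pointing down, gripper open.
Joint ranges: [-176.69, 176.69], [-43.24, 126.21], [12.49, 139.97], [-82, 262], [0, 151.66], [-163.58, 163.58]. Speed limits (degrees/s): [159.86, 159.86, 180, 180, 180, 180].

### API

Orientations are given as a 3x3 rotation matrix whose columns are the frame's x, y, z axes.
In Python, from rig import bot, vision gives the robot as it stands. The module is installed in compiled form; this text tells all that it offers.
- The arm moves only by the tool jog_arm, never from a script. Its argument "rows" is a list of rows, each an object with "dp": the shift along the tool's x, y, z in mm, a list of three; "turn": the turn, a rotation vector about the tool's x, y, z in degrees, a list of three; "grip": the opening, from 0 (shut) to 1 (fully open). A call has 1 to 10 rows; each row is the pose to reach, as a shift and turn from the pose commanded when the call began, along the tool's axes at that moment; what a row does not reach only later rows make up. A row lasts 1/10 s, in which the tool goes at most 50 mm and 8.59 degrees, less where a joint would pass 70% of its speed; a pose out of reach is approached as far as the arm can. A call with a gripper value outside its range is refused whole. The fingers move at their own pace and stop on an object; the grip force is fixed at half the most. Time passes only in rows, so rows that repeat a pose let the fingers close. It gives the time, the measured TCP pose, the force and the opening at its end, in the units of the state.
- bot.read_state(): the state, without advancing time (a new reading comes with each control period).
- vision.capture(name): name is "scene" or "top"; returns (picture, depth): 400x640x3 uint8, red, green, blue; 400x640 float32, m along the optical axis (not along the pixel's ray), 0 where there is no reading.
- vision.camera_info(name): a dict with "vertical_fov" (degrees; the focal length in pixels is half the picture's height over the tangent of half this angle, whatever the lens; pixels are square), "cx", "cy" (the principal point, pixels), "position" and "rotation" of the camera in the world. Camera axes: x right, y down, z forward; pixel columns grow to the right and rows downward; lengths in m; the calibration is good to about 2 mm. A picture is of the moment at which its call begins. camera_info takes no time and is no camera call.
- bot.hand_in(): hands the job in, once; it reports no verdict.
The state is a dict: "time_s": time; "joint_positions": joint angles; "qvel": joint speeds; "tau": joint torques, N m; "position": TCP position; "tcp_rot": TCP orientation; "force": force on the tool from outside, world axes, zero at the start; "moment": the same for the moment, N m; "opening": opening from 0.0 (shut) to 1.0 (fully open).
Only numpy, scipy, OpenCV 4.12 (cv2) and the standard library are available. Lean on these libraries where they do the work, as an engineer would, in place of code of your own. Each camera call takes 0.05 s, during which the arm holds its last target.

### The job

Make up the two support stacks for the next sheet by threading the spacer rings flat over the posts, all pushed down with no gaps. On the post with the square dark base put the blue ring at the bottom, the yellow one on it and the green one on top; on the post with the round copper base put the red ring at the bottom and the white one on top. Leave the magnet and the paint marker where they lie.

Things in the scene. Friction and masses are not known exactly. Their poses are not given: they have to be found in the camera images.
- square_post: Stacking post, fixed to the table: a dark steel SQUARE base plate 82 x 82 mm, 10 mm thick, with an upright bright steel post 14 mm in diameter in its middle; the post's top is 62 mm above the table (52 mm above the plate), its last 7 mm tapered to 6 mm. Origin: centre of the plate's underside, on the table, on the post's axis; z up.
- round_post: Stacking post, fixed to the table: a orange copper-coloured ROUND base plate 86 mm in diameter, 10 mm thick, with an upright bright steel post 14 mm in diameter in its middle; the post's top is 62 mm above the table (52 mm above the plate), its last 7 mm tapered to 6 mm. Origin: centre of the plate's underside, on the table, on the post's axis; z up.
- blue_ring: Loose blue painted steel spacer ring lying flat on the table: outer diameter 58 mm, height 22 mm, through bore 26 mm, so it goes over a 14 mm post with 6 mm play all round. Under 0.2 kg. Origin: centre of its underside, on the bore's axis; z up. Round: it may be gripped across the outside at any yaw.
- yellow_ring: Loose yellow painted steel spacer ring lying flat on the table: outer diameter 50 mm, height 20 mm, through bore 26 mm, so it goes over a 14 mm post with 6 mm play all round. Under 0.2 kg. Origin: centre of its underside, on the bore's axis; z up. Round: it may be gripped across the outside at any yaw.
- green_ring: Loose green painted steel spacer ring lying flat on the table: outer diameter 42 mm, height 18 mm, through bore 26 mm, so it goes over a 14 mm post with 6 mm play all round. Under 0.2 kg. Origin: centre of its underside, on the bore's axis; z up. Round: it may be gripped across the outside at any yaw.
- red_ring: Loose red painted steel spacer ring lying flat on the table: outer diameter 54 mm, height 22 mm, through bore 26 mm, so it goes over a 14 mm post with 6 mm play all round. Under 0.2 kg. Origin: centre of its underside, on the bore's axis; z up. Round: it may be gripped across the outside at any yaw.
- white_ring: Loose white painted steel spacer ring lying flat on the table: outer diameter 46 mm, height 18 mm, through bore 26 mm, so it goes over a 14 mm post with 6 mm play all round. Under 0.2 kg. Origin: centre of its underside, on the bore's axis; z up. Round: it may be gripped across the outside at any yaw.
- magnet: Bystander: flat welding magnet, red edges and bare metal faces, 69 x 102 x 14 mm, lying at the far edge of the work. Origin: centre of its underside.
- marker: Bystander: paint marker, white with red cap, 17 x 135 x 16 mm, lying at the far edge of the work. Origin: centre of its underside.
Mind the look-alikes: they are no part of the job. There is more than one size of the red_ring; the one meant has the size given above.

How it is judged (in metres and radians):
At the end, for the whole second after the job is handed in: Rings flat (0.1 rad), at rest, centres within 9 mm of the post's axis, undersides within 4 mm of these heights above the table: square base blue 10, yellow 32, green 52 mm; round base red 10, white 32 mm. Magnet and marker within 30 mm of where they lay (horizontal distance between each of blue_ring, yellow_ring, green_ring and square_post below 0.009 m and z of blue_ring in the frame of square_post between 0.006 and 0.014 m and angle between each of blue_ring, yellow_ring, green_ring, red_ring, white_ring's own z axis and vertical below 0.1 rad and linear speed of each of blue_ring, yellow_ring, green_ring, red_ring, white_ring below 0.02 m/s and z of yellow_ring in the frame of square_post between 0.028 and 0.036 m and z of green_ring in the frame of square_post between 0.048 and 0.056 m and horizontal distance between each of red_ring, white_ring and round_post below 0.009 m and z of red_ring in the frame of round_post between 0.006 and 0.014 m and z of white_ring in the frame of round_post between 0.028 and 0.036 m and distance of each of magnet, marker from where it was at the start of the episode below 0.03 m); the robot touches nothing.
It fails at once if the magnet is moved by more than 30 mm (distance of magnet from where it was at the start of the episode above 0.03 m).
It fails at once if the marker is moved by more than 30 mm (distance of marker from where it was at the start of the episode above 0.03 m).
It also fails if it takes over 99 s, if anything falls off the work surface, if the arm or the gripper's body presses on something with over 40 N, if the wrist force passes 120 N, or if a joint passes its speed limit or range.

## Working session

There is one attempt and no reset: what is moved stays moved. The work goes in short steps, Python scripts to look and compute and a tool call to move; the robot and the scene stay as the last step left them, time stands still between calls to the robot, and variables do not carry over. Pictures are saved under pics/ and viewed, and the job is handed in when it is done.

Besides the shell and the picture viewer there is one more tool, called after "Emit:" by a JSON object that holds its "fn" and its "kwargs", one argument or row to a line. jog_arm: Moves the arm, as the interface text tells. Its arguments: {"type":"object","properties":{"rows":{"type":"array"}},"required":["rows"]}

```bash
mkdir -p pics; ls
python3 - <<'E'
from rig import bot, vision
import cv2,numpy as np
for n in ("scene","top"):
    p,d=vision.capture(n); i=vision.camera_info(n)
    print(n,i); cv2.imwrite(f"pics/{n}0.png",p[:,:,::-1]); np.savez(f"{n}0.npz",p=p,d=d)
print(bot.read_state())
E
```

```text
pics
scene {'vertical_fov': 47.310764704550664, 'cx': 314.9742552091677, 'cy': 199.5510710975582, 'position': array([-0.09391463,  0.69391042,  0.57366514]), 'rotation': array([[-0.69513893, -0.34301371,  0.63176219],
       [-0.71849595,  0.36006384, -0.59507782],
       [-0.02335487, -0.86758033, -0.49674835]])}
top {'vertical_fov': 44.27605333860255, 'cx': 319.2046870149222, 'cy': 206.0567386062942, 'position': array([0.46826542, 0.02719067, 1.15721307]), 'rotation': array([[ 0.01091771, -0.99487156,  0.10055539],
       [-0.99955727, -0.00807473,  0.02863662],
       [-0.0276778 , -0.10082352, -0.99451926]])}
{'time_s': 0.1, 'joint_positions': array([-7.70351113e+01,  3.02722189e+01,  8.21487024e+01, -8.69735793e-04,
        6.76882352e+01, -1.02278695e+01]), 'qvel': array([ 0.0933934 , -0.05592926, -0.14477095, -0.02747845,  0.00109311,
        0.04826767]), 'tau': array([-3.00811444e-04, -4.40985131e+01, -1.77150679e+01,  6.34901016e-02,
        5.33607462e-02, -4.41808868e-05]), 'position': array([ 0.24601533, -0.57386108,  0.23268659]), 'tcp_rot': array([[ 9.19182920e-01,  3.93830630e-01, -4.41110564e-04],
       [ 3.93830743e-01, -9.19181109e-01,  1.85342159e-03],
       [ 3.24473696e-04, -1.87735637e-03, -9.99998185e-01]]), 'force': array([-0.39378335, -0.31606853, -0.87135373]), 'moment': array([-0.0323028 , -0.00562201, -0.04334257]), 'opening': 0.9986523662868148}
```

View pics/scene0.png

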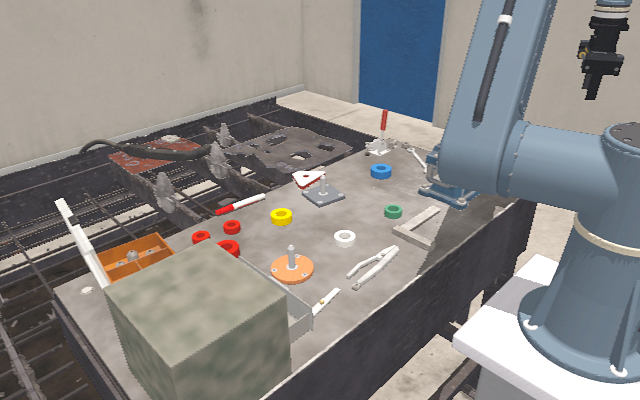

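View pics/top0.png

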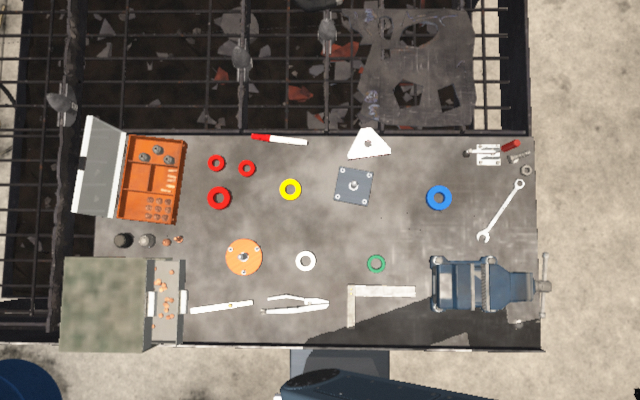

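The pictures show three red look-alikes: top view px (216,163), (247,169) and (219,198). The other rings are blue (438,198), yellow (290,189), green (376,263) and white (306,261). The posts are square (354,186) and round (244,257). Next I measure the sizes.

```bash
cat > h.py <<'E'
import numpy as np,cv2
from rig import bot,vision
def cast(n,uv,z):
    i=vision.camera_info(n); f=200/np.tan(np.radians(i['vertical_fov']/2))
    uv=np.atleast_2d(uv).astype(float)
    r=np.c_[(uv[:,0]-i['cx'])/f,(uv[:,1]-i['cy'])/f,np.ones(len(uv))]@i['rotation'].T
    return i['position']+r*((z-i['position'][2])/r[:,2])[:,None]
def pts(n,d):
    i=vision.camera_info(n); f=200/np.tan(np.radians(i['vertical_fov']/2))
    v,u=np.mgrid[:400,:640]
    return np.stack([(u-i['cx'])/f*d,(v-i['cy'])/f*d,d],-1)@i['rotation'].T+i['position']
E
python3 - <<'E'
from h import *
z=np.load('top0.npz');p,d=z['p'],z['d'];W=pts('top',d)
hsv=cv2.cvtColor(p,cv2.COLOR_RGB2HSV)
print('table z',np.median(W[210:230,320:400,2]))
seeds=dict(red1=(216,163,.022),red2=(247,169,.022),red3=(219,198,.022),blue=(438,198,.022),yellow=(290,189,.020),green=(376,263,.018),white=(306,261,.018))
for k,(u,v,h) in seeds.items():
    s=(slice(v-22,v+22),slice(u-22,u+22))
    m=np.zeros((400,640),np.uint8)
    H,S,V=[hsv[s][...,j] for j in range(3)]
    m[s]=((V>150)&(S<40)) if k=='white' else (S>110)&(V>60)
    n,l,st,c=cv2.connectedComponentsWithStats(m)
    j=1+np.argmin(np.hypot(*(c[1:]-[u,v]).T)+ (st[1:,4]<60)*99)
    m=(l==j).astype(np.uint8)
    cs,hi=cv2.findContours(m,cv2.RETR_CCOMP,cv2.CHAIN_APPROX_NONE)
    o=max(cs,key=cv2.contourArea)
    wo=cast('top',o[:,0],h)[:,:2]; (cx,cy),r=cv2.minEnclosingCircle(wo.astype(np.float32))
    inn=[q for q,x in zip(cs,hi[0]) if x[3]>=0]
    ci=cast('top',inn[0][:,0],h)[:,:2] if inn else None
    hz=W[...,2][m>0]
    px=abs(cast('top',[u,v],h)-cast('top',[u+1,v],h)).max()
    area=2*np.sqrt((m.sum()+sum(cv2.contourArea(q) for q in inn))/np.pi)*px
    print(k,'c',np.round([cx,cy],4),'diam',round(2*r+px,4),'areadiam',round(area,4),'bore c',None if ci is None else np.round((ci.min(0)+ci.max(0))/2,4), 'z',np.percentile(hz,[20,50,80]).round(4),'px',px.round(5))
for nm,(u,v) in dict(square=(354,186),round=(244,257)).items():
    s=(slice(v-25,v+25),slice(u-25,u+25)); w=W[s].reshape(-1,3)
    t=w[(w[:,2]>.035)&(w[:,2]<.08)]; b=w[(w[:,2]>.007)&(w[:,2]<.014)]
    print(nm,'post',len(t),t.mean(0).round(4) if len(t) else '',t[:,2].max(), 'plate',((b.min(0)+b.max(0))/2).round(4),np.ptp(b,axis=0).round(4))
big=[cv2.resize(p[v-25:v+25,u-25:u+25],None,fx=5,fy=5,interpolation=cv2.INTER_NEAREST) for u,v in((230,178),(354,186),(244,257))]
cv2.imwrite('pics/crop1.png',np.hstack(big)[:,:,::-1])
E
```

```text
table z -0.0029509963867460076
red1 c [0.6844 0.3045] diam 0.0457 areadiam 0.0428 bore c [0.6842 0.3043] z [0.0072 0.0128 0.0146] px 0.00237
red2 c [0.6724 0.2321] diam 0.0449 areadiam 0.0422 bore c [0.6716 0.2318] z [0.0068 0.0126 0.0155] px 0.00236
red3 c [0.602 0.295] diam 0.0606 areadiam 0.0578 bore c [0.6013 0.2946] z [0.0139 0.0188 0.0209] px 0.00235
blue c [ 0.6053 -0.2152] diam 0.0633 areadiam 0.0596 bore c [ 0.6052 -0.2156] z [0.0162 0.0189 0.0206] px 0.0023
yellow c [0.6227 0.1284] diam 0.055 areadiam 0.0526 bore c [0.6228 0.1287] z [0.0132 0.0167 0.019 ] px 0.00234
green c [ 0.4526 -0.071 ] diam 0.0416 areadiam 0.0408 bore c [ 0.452  -0.0707] z [0.0135 0.0151 0.0168] px 0.00229
white c [0.4573 0.0905] diam 0.1426 areadiam 0.1115 bore c [0.4466 0.0959] z [-0.0045 -0.0025  0.0001] px 0.00231
square post 36 [ 0.6312 -0.0191  0.0531] 0.06181418417774176 plate [ 0.6326 -0.02    0.0105] [0.0897 0.0915 0.007 ]
round post 39 [0.4637 0.2339 0.0534] 0.06295512731200392 plate [0.4636 0.2348 0.0104] [0.0837 0.0845 0.0068]
```

View pics/crop1.png

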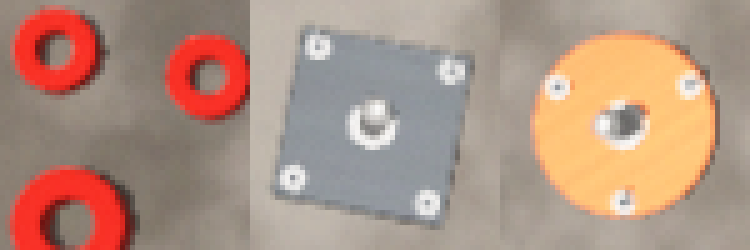

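The red ring meant is the one at (219,198): it is the largest, about 54 mm after allowing for its visible side wall. The other two are about 42 mm. Next I correct for the visible side walls, do the white ring and the plates, and cross-check in the scene view.

```bash
cat >> h.py <<'E'
def comp(m,u,v):
    n,l,st,c=cv2.connectedComponentsWithStats(m.astype(np.uint8))
    j=1+np.argmin(np.hypot(*(c[1:]-[u,v]).T)+(st[1:,4]<60)*99)
    return (l==j).astype(np.uint8)
def centre(n,m,h,h0=0.):
    """silhouette of a vertical cylinder: cast on mid plane -> top & bottom circles shift symmetrically"""
    cs,_=cv2.findContours(m,cv2.RETR_EXTERNAL,cv2.CHAIN_APPROX_NONE)
    o=max(cs,key=cv2.contourArea)[:,0]
    w=cast(n,o,(h+h0)/2)[:,:2]
    # direction of view
    c=w.mean(0); a=c-vision.camera_info(n)['position'][:2]; a/=np.linalg.norm(a); b=np.array([-a[1],a[0]])
    A=w@a;B=w@b
    return a*(A.min()+A.max())/2+b*(B.min()+B.max())/2, np.ptp(A),np.ptp(B)
E
python3 - <<'E'
from h import *
P={n:np.load(n+'0.npz')['p'] for n in('top','scene')}
T=dict(red=((219,198),(227,248),.022),blue=((438,198),(381,171),.022),yellow=((290,189),(281,216),.020),green=((376,263),(393,211),.018),white=((306,261),(345,238),.018),square=((354,186),(323,195),.01),round=((244,257),(292,269),.01))
for k,(a,b,h) in T.items():
  for n,(u,v) in (('top',a),('scene',b)):
    hsv=cv2.cvtColor(P[n],cv2.COLOR_RGB2HSV); H,S,V=[hsv[...,j].astype(int) for j in range(3)]
    if k=='white': m=(V>(175))&(S<25)
    elif k=='square': m=(S>28)&(H>90)&(H<130)&(V<160)
    else: m=(S>110)&(V>60)
    R=np.zeros_like(m); R[v-26:v+26,u-28:u+28]=1
    try:
      mm=comp(m&R,u,v); print(k,n,[x.round(4) for x in centre(n,mm,h)], 'npx',mm.sum())
    except Exception as e: print(k,n,e)
E
```

```text
red top [array([0.6023, 0.2979]), np.float64(0.058), np.float64(0.0538)] npx 400
red scene [array([0.6058, 0.2911]), np.float64(0.0702), np.float64(0.0454)] npx 244
blue top [array([ 0.6063, -0.2176]), np.float64(0.0605), np.float64(0.0572)] npx 437
blue scene [array([ 0.6048, -0.2171]), np.float64(0.0901), np.float64(0.0559)] npx 274
yellow top [array([0.6242, 0.1296]), np.float64(0.0516), np.float64(0.051)] npx 315
yellow scene [array([0.6245, 0.1288]), np.float64(0.0776), np.float64(0.0499)] npx 330
green top [array([ 0.4529, -0.0723]), np.float64(0.0378), np.float64(0.0383)] npx 118
green scene [array([ 0.4619, -0.094 ]), np.float64(0.0), np.float64(0.0)] npx 1
white top [array([0.458 , 0.0927]), np.float64(0.049), np.float64(0.0486)] npx 266
white scene [array([0.4628, 0.0807]), np.float64(0.2008), np.float64(0.1202)] npx 1366
square top attempt to get argmin of an empty sequence
square scene attempt to get argmin of an empty sequence
round top [array([0.4647, 0.2365]), np.float64(0.0827), np.float64(0.0816)] npx 891
round scene [array([0.4639, 0.2358]), np.float64(0.0928), np.float64(0.0841)] npx 812
```

Run:
```python
from h import *
P={n:np.load(n+'0.npz')['p'] for n in('top','scene')}
for n in P:
  hsv=cv2.cvtColor(P[n],cv2.COLOR_RGB2HSV); print(n,hsv[186+12 if n=='top' else 200,354+10 if n=='top' else 316], hsv[230 if n=='top' else 230,330])
  H,S,V=[hsv[...,j].astype(int) for j in range(3)]
  u,v=((376,263),(393,211))[n=='scene']; m=(S>60)&(H>60)&(H<95); R=m*0;R[v-20:v+20,u-20:u+20]=1
  print('green',centre(n,comp(m&(R>0),u,v),.018))
  u,v=((354,186),(323,195))[n=='scene']; m=(S>22)&(H>95)&(H<125)&(V<170); R=m*0;R[v-28:v+28,u-28:u+28]=1
  mm=comp(m&(R>0),u,v); cs,_=cv2.findContours(mm,0,1); o=max(cs,key=cv2.contourArea)
  r=cv2.minAreaRect(cast(n,o[:,0],.0095)[:,:2].astype(np.float32)); print('square',r)
print(cast('top',[[353.05,185.45]],.01))
sc=np.array([[318,46],[452,70],[292,178],[427,203]])
print(cast('top',(sc-[250,0])/5+[329,161]-.4,.01))
```

```text
top [101  12 167] [ 14  30 159]
green (array([ 0.45223469, -0.07173439]), np.float64(0.04084838084420955), np.float64(0.04055566213234785))
square ((0.6467413902282715, -0.032832853496074677), (0.0, 0.0), 0.0)
scene [115   9 166] [ 17  31 162]
green (array([ 0.45184039, -0.07225099]), np.float64(0.06556584393230219), np.float64(0.0381727732804199))
square ((0.5956286787986755, 0.034901347011327744), (0.0, 0.0), 0.0)
[[ 0.63361765 -0.01887492  0.01      ]]
[[ 0.67073807  0.00685144  0.01      ]
 [ 0.65967114 -0.05627765  0.01      ]
 [ 0.60786856  0.01866434  0.01      ]
 [ 0.5965481  -0.04463811  0.01      ]]
```

Run:
```python
from h import *
z=np.load('top0.npz');W=pts('top',z['d'])
for nm,(a,b,c,d) in dict(vise=(425,250,550,325),toggle=(465,135,535,165),box=(115,130,190,225),lid=(72,112,125,215),block=(60,255,145,350),rail=(146,255,188,348),magnet=(345,125,392,160)).items():
    w=W[b:d,a:c].reshape(-1,3); w=w[w[:,2]>.02]; print(nm,'zmax',np.percentile(w[:,2],99).round(3) if len(w) else '', w.min(0).round(3) if len(w) else '', w.max(0).round(3)if len(w) else '')
```

```text
vise zmax 0.132 [ 0.339 -0.438  0.02 ] [0.482 0.027 1.157]
toggle zmax 1.157 [ 0.468 -0.368  0.02 ] [0.723 0.027 1.157]
box zmax 1.157 [0.468 0.027 0.02 ] [0.752 0.538 1.157]
lid zmax 0.178 [0.468 0.027 0.02 ] [0.754 0.564 1.157]
block zmax 0.167 [0.277 0.027 0.026] [0.468 0.579 1.157]
rail zmax 0.16 [0.258 0.027 0.02 ] [0.468 0.436 1.157]
magnet zmax 1.157 [0.468 0.027 1.157] [0.468 0.027 1.157]
```

Emit:
{"fn": "jog_arm", "kwargs": {
  "rows": [
    {"dp":[15,-6,0],"turn":[0,0,2],"grip":1},
    {"dp":[45,-18,0],"turn":[0,0,5],"grip":1},
    {"dp":[80,-32,0],"turn":[0,0,9],"grip":1},
    {"dp":[120,-47,0],"turn":[0,0,13],"grip":1},
    {"dp":[160,-63,0],"turn":[0,0,17],"grip":1},
    {"dp":[200,-79,0],"turn":[0,0,20],"grip":1},
    {"dp":[240,-95,0],"turn":[0,0,22],"grip":1},
    {"dp":[280,-111,0],"turn":[0,0,23.2],"grip":1},
    {"dp":[310,-123,0],"turn":[0,0,23.2],"grip":1},
    {"dp":[320,-127,0],"turn":[0,0,23.2],"grip":1}
  ]
}}

```text
time_s: 1.1
position: [0.492, -0.3287, 0.2331]
tcp_rot: [[1.0, 0.004, -0.0], [0.004, -1.0, 0.001], [-0.0, -0.001, -1.0]]
force: [-1.1, -0.1, 0.7]
opening: 0.999
```

```bash
cat > st.py <<'E'
from h import *
s=bot.read_state()
print('t',s['time_s'],'pos',(s['position']*1000).round(1),'open',round(s['opening'],3),'F',s['force'].round(1)); print(s['tcp_rot'].round(3).tolist())
E
python3 st.py
```

```text
t 1.1 pos [ 492.  -328.7  233.1] open 0.999 F [-1.1 -0.1  0.7]
[[1.0, 0.004, -0.0], [0.004, -1.0, 0.001], [-0.0, -0.001, -1.0]]
```

Emit:
{"fn": "jog_arm", "kwargs": {
  "rows": [
    {"dp":[15,-15,10],"turn":[0,0,0],"grip":1},
    {"dp":[40,-40,30],"turn":[0,0,0],"grip":1},
    {"dp":[65,-65,55],"turn":[0,0,0],"grip":1},
    {"dp":[90,-90,80],"turn":[0,0,0],"grip":1},
    {"dp":[106,-104,105],"turn":[0,0,0],"grip":1},
    {"dp":[114,-112,125],"turn":[0,0,0],"grip":1},
    {"dp":[114,-112,133],"turn":[0,0,0],"grip":1},
    {"dp":[114,-112,133],"turn":[0,0,0],"grip":1},
    {"dp":[114,-112,133],"turn":[0,0,0],"grip":1}
  ]
}}

```text
time_s: 2.0
position: [0.604, -0.221, 0.1012]
tcp_rot: [[1.0, -0.001, 0.0], [-0.001, -1.0, -0.001], [0.0, 0.001, -1.0]]
force: [0.9, -0.1, 1.0]
opening: 1.0
```

```bash
python3 st.py
python3 - <<'E'
from h import *
p,d=vision.capture('scene'); cv2.imwrite('pics/s1.png',cv2.resize(p[80:280,220:500],None,fx=2.8,fy=2.8)[:,:,::-1])
E
```

```text
t 2.0 pos [ 604.  -221.   101.2] open 1.0 F [ 0.9 -0.1  1. ]
[[1.0, -0.001, 0.0], [-0.001, -1.0, -0.001], [0.0, 0.001, -1.0]]
```

View pics/s1.png

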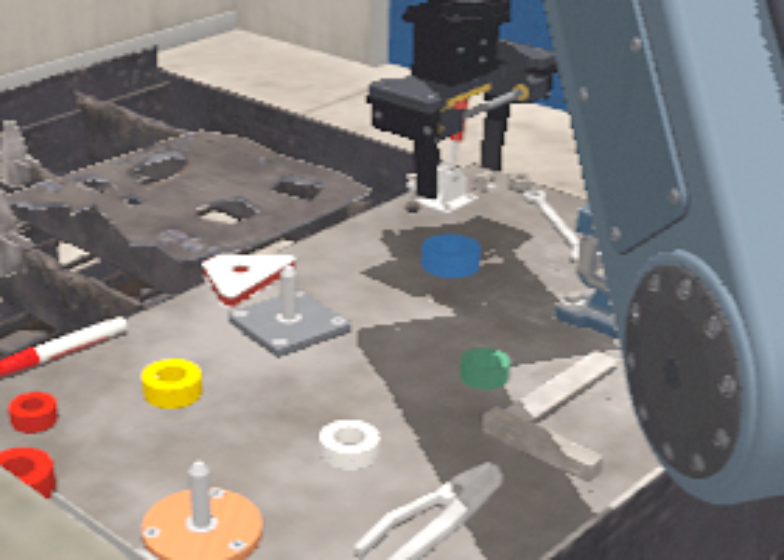

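Emit:
{"fn": "jog_arm", "kwargs": {
  "rows": [
    {"dp":[0,0,0],"turn":[0,0,0],"grip":1}
  ]
}}

```text
time_s: 2.15
position: [0.6045, -0.221, 0.102]
tcp_rot: [[1.0, -0.001, 0.002], [-0.001, -1.0, -0.001], [0.002, 0.001, -1.0]]
force: [0.2, -0.8, -0.0]
opening: 0.999
```

Emit:
{"fn": "jog_arm", "kwargs": {
  "rows": [
    {"dp":[0,0,0],"turn":[0,0,0],"grip":1}
  ]
}}

```text
time_s: 2.25
position: [0.6045, -0.2206, 0.1018]
tcp_rot: [[1.0, -0.001, 0.002], [-0.001, -1.0, -0.001], [0.002, 0.001, -1.0]]
force: [0.8, 0.0, 0.6]
opening: 0.998
```

Emit:
{"fn": "jog_arm", "kwargs": {
  "rows": [
    {"dp":[1.5,-3.5,10],"turn":[0,0,0],"grip":1},
    {"dp":[1.5,-3.5,30],"turn":[0,0,0],"grip":1},
    {"dp":[1.5,-3.5,55],"turn":[0,0,0],"grip":1},
    {"dp":[1.5,-3.5,75],"turn":[0,0,0],"grip":1},
    {"dp":[1.5,-3.5,86],"turn":[0,0,0],"grip":1},
    {"dp":[1.5,-3.5,86],"turn":[0,0,0],"grip":1},
    {"dp":[1.5,-3.5,86],"turn":[0,0,0],"grip":1}
  ]
}}

```text
time_s: 2.95
position: [0.606, -0.2162, 0.0146]
tcp_rot: [[1.0, -0.0, 0.0], [-0.0, -1.0, -0.0], [0.0, 0.0, -1.0]]
force: [0.9, -0.1, 0.7]
opening: 1.006
```

Emit:
{"fn": "jog_arm", "kwargs": {
  "rows": [
    {"dp":[0,0,0],"turn":[0,0,0],"grip":0.4},
    {"dp":[0,0,0],"turn":[0,0,0],"grip":0.4},
    {"dp":[0,0,0],"turn":[0,0,0],"grip":0.4},
    {"dp":[0,0,0],"turn":[0,0,0],"grip":0.4},
    {"dp":[0,0,0],"turn":[0,0,0],"grip":0.4},
    {"dp":[0,0,0],"turn":[0,0,0],"grip":0.4},
    {"dp":[0,0,0],"turn":[0,0,0],"grip":0.4},
    {"dp":[0,0,0],"turn":[0,0,0],"grip":0.4}
  ]
}}

```text
time_s: 3.75
position: [0.6061, -0.2166, 0.0149]
tcp_rot: [[1.0, 0.0, 0.001], [0.0, -1.0, -0.001], [0.001, 0.001, -1.0]]
force: [-0.6, -0.8, 2.0]
opening: 0.646
```

Emit:
{"fn": "jog_arm", "kwargs": {
  "rows": [
    {"dp":[0,0,-8],"turn":[0,0,0],"grip":0.4},
    {"dp":[0,0,-25],"turn":[0,0,0],"grip":0.4},
    {"dp":[0,0,-50],"turn":[0,0,0],"grip":0.4},
    {"dp":[0,0,-75],"turn":[0,0,0],"grip":0.4},
    {"dp":[2,-15,-95],"turn":[0,0,0],"grip":0.4},
    {"dp":[7,-40,-105],"turn":[0,0,0],"grip":0.4},
    {"dp":[12,-75,-105],"turn":[0,0,0],"grip":0.4},
    {"dp":[17,-110,-105],"turn":[0,0,0],"grip":0.4},
    {"dp":[20,-140,-105],"turn":[0,0,0],"grip":0.4},
    {"dp":[22,-155,-105],"turn":[0,0,0],"grip":0.4}
  ]
}}

```text
time_s: 4.75
position: [0.6275, -0.0583, 0.1206]
tcp_rot: [[1.0, 0.002, -0.0], [0.002, -1.0, 0.001], [-0.0, -0.001, -1.0]]
force: [0.2, 1.1, -0.7]
opening: 0.651
```

Emit:
{"fn": "jog_arm", "kwargs": {
  "rows": [
    {"dp":[2,-15,0],"turn":[0,0,0],"grip":0.4},
    {"dp":[4,-30,0],"turn":[0,0,0],"grip":0.4},
    {"dp":[5,-40,0],"turn":[0,0,0],"grip":0.4},
    {"dp":[5,-42,0],"turn":[0,0,0],"grip":0.4},
    {"dp":[5,-42,0],"turn":[0,0,0],"grip":0.4},
    {"dp":[5,-42,0],"turn":[0,0,0],"grip":0.4}
  ]
}}

```text
time_s: 5.35
position: [0.6328, -0.02, 0.1195]
tcp_rot: [[1.0, -0.001, -0.0], [-0.001, -1.0, -0.0], [-0.0, 0.0, -1.0]]
force: [0.1, -0.6, -1.1]
opening: 0.646
```

```bash
cat > look.py <<'E'
import sys
from h import *
k=sys.argv[1]
p,d=vision.capture('scene'); q,e=vision.capture('top'); np.savez(k+'.npz',p=p,d=d,q=q,e=e)
cu,cv,tu,tv=map(int,sys.argv[2:6])
a=cv2.resize(p[cv-50:cv+50,cu-50:cu+50],None,fx=4,fy=4,interpolation=cv2.INTER_NEAREST)
b=cv2.resize(q[tv-50:tv+50,tu-50:tu+50],None,fx=4,fy=4,interpolation=cv2.INTER_NEAREST)
cv2.imwrite(f'pics/{k}.png',np.hstack([a,b])[:,:,::-1])
E
python3 look.py b1 325 170 354 180; python3 st.py
```

```text
t 5.45 pos [632.8 -20.  119.5] open 0.649 F [ 0.1 -0.  -0.8]
[[1.0, -0.001, -0.0], [-0.001, -1.0, -0.0], [-0.0, 0.0, -1.0]]
```

View pics/b1.png

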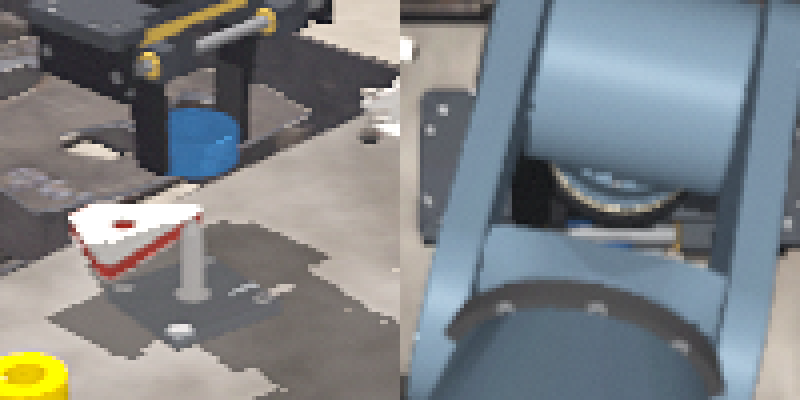

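Run:
```python
from h import *
p=np.load('b1.npz')['p']
hsv=cv2.cvtColor(p,cv2.COLOR_RGB2HSV);H,S,V=[hsv[...,j].astype(int) for j in range(3)]
m=(S>110)&(H>95)&(H<120); R=m*0;R[140:170,305:345]=1
mm=comp(m&(R>0),327,156); ys,xs=np.nonzero(mm);print('ring px',xs.min(),xs.max(),ys.min(),ys.max())
for r in (148,152,156,160,163): x=np.nonzero(mm[r])[0]; print(r,x.min(),x.max())
g=cv2.cvtColor(p,cv2.COLOR_RGB2GRAY)
for r in (180,184,188,192): print(r,g[r,312:335])
print(cast('scene',[[323.2,175]],.060),cast('scene',[[322.7,188]],.03))
# expected px of ring right edge
i=vision.camera_info('scene');f=200/np.tan(np.radians(i['vertical_fov']/2))
def proj(w):
    c=(np.array(w)-i['position'])@i['rotation'];return [i['cx']+f*c[0]/c[2],i['cy']+f*c[1]/c[2]]
for nm,c in dict(tcp=(.633,-.0195,.1155)).items():
    a=np.linspace(0,6.28,90); q=np.array([proj([c[0]+.029*np.cos(t),c[1]+.029*np.sin(t),c[2]+s]) for t in a for s in(-.011,.011)]); print('expected',q.min(0),q.max(0))
print('post exp',proj((.633,-.019,.035)),proj((.633,-.019,.06)))
```

```text
ring px 316 334 147 164
148 317 331
152 317 334
156 317 333
160 317 333
163 316 329
180 [176 124  86  87  92 134 143 119 141 163 165 168 170 148 113  99 102 103
 106 104 104 104 104]
184 [158 132 120 119 119 119 119 118 146 164 166 168 168 155 137 134 122 104
 104 104 108 110 113]
188 [107 102 100 103 102 105 100  99 141 164 166 169 169 149 113  99 100 102
 102  98 102 102 103]
192 [100 100 101 100 100  98 109 149 163 164 166 169 169 163 155 129 101 102
 102 102  97 150 180]
[[ 0.6331501  -0.02141126  0.06      ]] [[ 0.6253492 -0.0112434  0.03     ]]
expected [310.32831611 145.98960804] [334.29053748 164.10429446]
post exp [np.float64(322.7079658477731), np.float64(184.20043508353237)] [np.float64(322.5581898117686), np.float64(175.33580177790196)]
```

Emit:
{"fn": "jog_arm", "kwargs": {
  "rows": [
    {"dp":[0,1,8],"turn":[0,0,0],"grip":0.4},
    {"dp":[0,1,22],"turn":[0,0,0],"grip":0.4},
    {"dp":[0,0,36],"turn":[0,0,0],"grip":0.4},
    {"dp":[0,0,50],"turn":[0,0,0],"grip":0.4},
    {"dp":[0,0,64],"turn":[0,0,0],"grip":0.4},
    {"dp":[0,0,78],"turn":[0,0,0],"grip":0.4},
    {"dp":[0,0,88],"turn":[0,0,0],"grip":0.4},
    {"dp":[0,0,93],"turn":[0,0,0],"grip":0.4},
    {"dp":[0,0,93],"turn":[0,0,0],"grip":0.4}
  ]
}}

```text
time_s: 6.35
position: [0.6327, -0.0191, 0.026]
tcp_rot: [[1.0, -0.0, -0.001], [-0.0, -1.0, 0.0], [-0.001, -0.0, -1.0]]
force: [-0.5, -0.2, -0.8]
opening: 0.648
```

Emit:
{"fn": "jog_arm", "kwargs": {
  "rows": [
    {"dp":[0,0,0],"turn":[0,0,0],"grip":0.85},
    {"dp":[0,0,0],"turn":[0,0,0],"grip":0.85},
    {"dp":[0,0,0],"turn":[0,0,0],"grip":0.85},
    {"dp":[0,0,0],"turn":[0,0,0],"grip":0.85},
    {"dp":[0,0,-10],"turn":[0,0,0],"grip":0.85},
    {"dp":[0,0,-35],"turn":[0,0,0],"grip":0.85},
    {"dp":[0,0,-65],"turn":[0,0,0],"grip":0.85},
    {"dp":[0,0,-85],"turn":[0,0,0],"grip":0.85},
    {"dp":[0,0,-93],"turn":[0,0,0],"grip":0.85}
  ]
}}

```text
time_s: 7.25
position: [0.6345, -0.0195, 0.1228]
tcp_rot: [[1.0, -0.0, 0.005], [-0.0, -1.0, -0.001], [0.005, 0.001, -1.0]]
force: [1.2, -0.1, 0.0]
opening: 0.854
```

```bash
python3 look.py b2 325 190 354 180; python3 st.py
```

```text
t 7.35 pos [633.8 -19.4 121.4] open 0.849 F [0.5 0.8 0.6]
[[1.0, -0.0, 0.003], [-0.0, -1.0, -0.001], [0.003, 0.001, -1.0]]
```

View pics/b2.png

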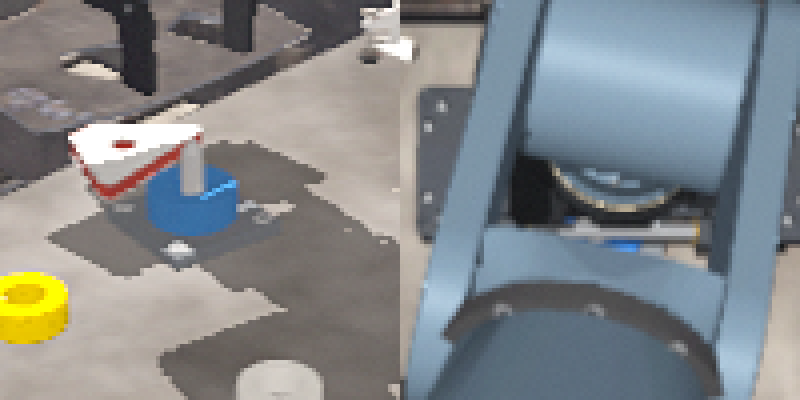

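Blue sits on the square post, threaded at scene px (323,195). Yellow is next.

Emit:
{"fn": "jog_arm", "kwargs": {
  "rows": [
    {"dp":[-1,-15,0],"turn":[0,0,0],"grip":1},
    {"dp":[-3,-45,0],"turn":[0,0,0],"grip":1},
    {"dp":[-5,-80,0],"turn":[0,0,0],"grip":1},
    {"dp":[-7,-115,0],"turn":[0,0,0],"grip":1},
    {"dp":[-9,-138,10],"turn":[0,0,0],"grip":1},
    {"dp":[-9,-148.5,25],"turn":[0,0,0],"grip":1},
    {"dp":[-9,-148.5,45],"turn":[0,0,0],"grip":1},
    {"dp":[-9,-148.5,58],"turn":[0,0,0],"grip":1},
    {"dp":[-9,-148.5,60],"turn":[0,0,0],"grip":1},
    {"dp":[-9,-148.5,60],"turn":[0,0,0],"grip":1}
  ]
}}

```text
time_s: 8.35
position: [0.6233, 0.1287, 0.0584]
tcp_rot: [[1.0, -0.001, -0.002], [-0.001, -1.0, -0.0], [-0.002, 0.0, -1.0]]
force: [-0.1, -0.1, 0.2]
opening: 1.002
```

Emit:
{"fn": "jog_arm", "kwargs": {
  "rows": [
    {"dp":[0,0,0],"turn":[0,0,0],"grip":1}
  ]
}}

```text
time_s: 8.45
position: [0.6244, 0.1287, 0.0599]
tcp_rot: [[1.0, -0.001, 0.001], [-0.001, -1.0, 0.0], [0.001, -0.0, -1.0]]
force: [0.7, -0.2, 0.6]
opening: 0.996
```

Emit:
{"fn": "jog_arm", "kwargs": {
  "rows": [
    {"dp":[0,-0.5,12],"turn":[0,0,0],"grip":1},
    {"dp":[0,-0.5,30],"turn":[0,0,0],"grip":1},
    {"dp":[0,-0.5,42],"turn":[0,0,0],"grip":1},
    {"dp":[0,-0.5,44.5],"turn":[0,0,0],"grip":1},
    {"dp":[0,-0.5,44.5],"turn":[0,0,0],"grip":0.35},
    {"dp":[0,-0.5,44.5],"turn":[0,0,0],"grip":0.35},
    {"dp":[0,-0.5,44.5],"turn":[0,0,0],"grip":0.35},
    {"dp":[0,-0.5,44.5],"turn":[0,0,0],"grip":0.35},
    {"dp":[0,-0.5,44.5],"turn":[0,0,0],"grip":0.35},
    {"dp":[0,-0.5,44.5],"turn":[0,0,0],"grip":0.35}
  ]
}}

```text
time_s: 9.45
position: [0.6241, 0.1296, 0.0155]
tcp_rot: [[1.0, 0.0, 0.001], [0.0, -1.0, -0.0], [0.001, 0.0, -1.0]]
force: [0.0, -1.2, 0.7]
opening: 0.568
```

Emit:
{"fn": "jog_arm", "kwargs": {
  "rows": [
    {"dp":[0,0,0],"turn":[0,0,0],"grip":0.35},
    {"dp":[0,0,0],"turn":[0,0,0],"grip":0.35},
    {"dp":[0,0,0],"turn":[0,0,0],"grip":0.35}
  ]
}}

```text
time_s: 9.75
position: [0.6241, 0.1296, 0.0155]
tcp_rot: [[1.0, 0.0, 0.001], [0.0, -1.0, -0.0], [0.001, 0.0, -1.0]]
force: [-0.3, -1.6, 3.8]
opening: 0.567
```

Emit:
{"fn": "jog_arm", "kwargs": {
  "rows": [
    {"dp":[0,0,-8],"turn":[0,0,0],"grip":0.35},
    {"dp":[0,0,-25],"turn":[0,0,0],"grip":0.35},
    {"dp":[0,0,-50],"turn":[0,0,0],"grip":0.35},
    {"dp":[0,0,-75],"turn":[0,0,0],"grip":0.35},
    {"dp":[1,10,-95],"turn":[0,0,0],"grip":0.35},
    {"dp":[3,30,-105],"turn":[0,0,0],"grip":0.35},
    {"dp":[5,60,-105],"turn":[0,0,0],"grip":0.35},
    {"dp":[7,90,-105],"turn":[0,0,0],"grip":0.35},
    {"dp":[8,115,-105],"turn":[0,0,0],"grip":0.35},
    {"dp":[9,130,-105],"turn":[0,0,0],"grip":0.35}
  ]
}}

```text
time_s: 10.75
position: [0.6331, -0.002, 0.1211]
tcp_rot: [[1.0, -0.002, 0.001], [-0.002, -1.0, -0.0], [0.001, 0.0, -1.0]]
force: [0.1, 1.0, -0.8]
opening: 0.566
```

Emit:
{"fn": "jog_arm", "kwargs": {
  "rows": [
    {"dp":[0,10,0],"turn":[0,0,0],"grip":0.35},
    {"dp":[0,17,0],"turn":[0,0,0],"grip":0.35},
    {"dp":[0,18.6,0],"turn":[0,0,0],"grip":0.35},
    {"dp":[0,18.6,0],"turn":[0,0,0],"grip":0.35},
    {"dp":[0,18.6,0],"turn":[0,0,0],"grip":0.35},
    {"dp":[0,18.6,0],"turn":[0,0,0],"grip":0.35}
  ]
}}

```text
time_s: 11.35
position: [0.6327, -0.0179, 0.12]
tcp_rot: [[1.0, 0.001, -0.0], [0.001, -1.0, 0.0], [-0.0, -0.0, -1.0]]
force: [0.0, -0.2, -1.4]
opening: 0.567
```

```bash
python3 look.py y1 325 180 354 180; python3 st.py
```

```text
t 11.45 pos [632.7 -18.2 120. ] open 0.568 F [ 0.2 -0.2 -1.1]
[[1.0, 0.001, -0.0], [0.001, -1.0, 0.0], [-0.0, -0.0, -1.0]]
```

View pics/y1.png

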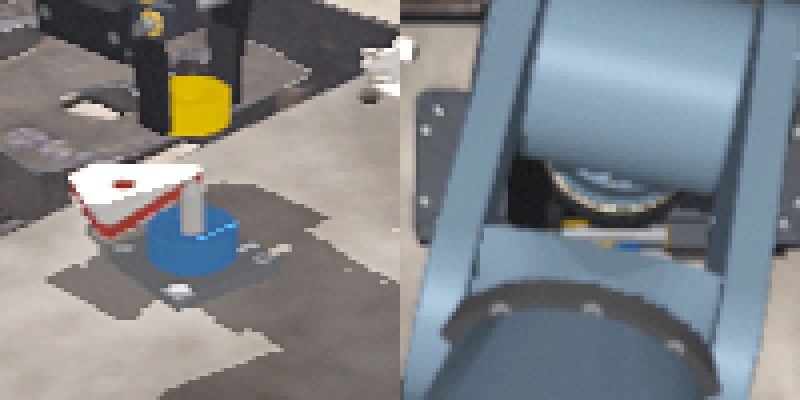

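Emit:
{"fn": "jog_arm", "kwargs": {
  "rows": [
    {"dp":[0,0.8,8],"turn":[0,0,0],"grip":0.35},
    {"dp":[0,0.8,20],"turn":[0,0,0],"grip":0.35},
    {"dp":[0,0.8,32],"turn":[0,0,0],"grip":0.35},
    {"dp":[0,0.8,44],"turn":[0,0,0],"grip":0.35},
    {"dp":[0,0.8,56],"turn":[0,0,0],"grip":0.35},
    {"dp":[0,0.8,66],"turn":[0,0,0],"grip":0.35},
    {"dp":[0,0.8,71],"turn":[0,0,0],"grip":0.35},
    {"dp":[0,0.8,71],"turn":[0,0,0],"grip":0.35},
    {"dp":[0,0.8,71],"turn":[0,0,0],"grip":0.35}
  ]
}}

```text
time_s: 12.35
position: [0.6331, -0.0197, 0.0491]
tcp_rot: [[1.0, -0.0, 0.001], [-0.0, -1.0, -0.0], [0.001, 0.0, -1.0]]
force: [0.1, 0.3, -1.2]
opening: 0.569
```

Emit:
{"fn": "jog_arm", "kwargs": {
  "rows": [
    {"dp":[0,0,0],"turn":[0,0,0],"grip":0.8},
    {"dp":[0,0,0],"turn":[0,0,0],"grip":0.8},
    {"dp":[0,0,0],"turn":[0,0,0],"grip":0.8},
    {"dp":[0,0,0],"turn":[0,0,0],"grip":0.8},
    {"dp":[0,0,-10],"turn":[0,0,0],"grip":0.8},
    {"dp":[0,0,-30],"turn":[0,0,0],"grip":0.8},
    {"dp":[0,0,-55],"turn":[0,0,0],"grip":0.8},
    {"dp":[0,0,-71],"turn":[0,0,0],"grip":0.8},
    {"dp":[0,0,-71],"turn":[0,0,0],"grip":0.8}
  ]
}}

```text
time_s: 13.25
position: [0.635, -0.02, 0.1235]
tcp_rot: [[1.0, -0.0, 0.007], [-0.0, -1.0, -0.001], [0.007, 0.001, -1.0]]
force: [-0.0, -0.1, 0.1]
opening: 0.799
```

```bash
python3 look.py y2 325 180 400 240; python3 st.py
python3 - <<'E'
from h import *
z=np.load('top0.npz');W=pts('top',z['d'])
w=W[250:330,400:560].reshape(-1,3);w=w[(w[:,2]>.05)&(w[:,2]<.2)&(z['d'][250:330,400:560].ravel()>0)];print('vise y max',np.percentile(w[:,1],[98,100]),'x max',w[:,0].max())
E
```

```text
t 13.35 pos [632.8 -19.6 120.5] open 0.802 F [-0.5 -0.2 -0.9]
[[1.0, -0.0, 0.001], [-0.0, -1.0, -0.0], [0.001, 0.0, -1.0]]
vise y max [-0.1927067  -0.19164501] x max 0.4815105733380132
```

View pics/y2.png

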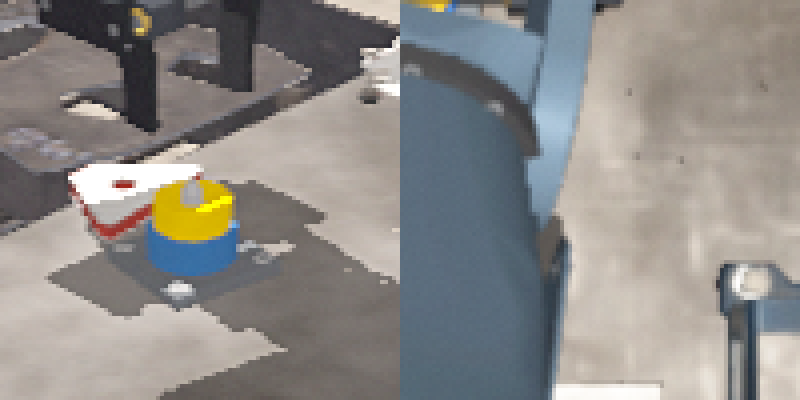

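Emit:
{"fn": "jog_arm", "kwargs": {
  "rows": [
    {"dp":[-15,4,0],"turn":[0,0,0],"grip":0.8},
    {"dp":[-45,13,0],"turn":[0,0,0],"grip":0.8},
    {"dp":[-80,23,0],"turn":[0,0,0],"grip":0.8},
    {"dp":[-115,33,0],"turn":[0,0,0],"grip":0.8},
    {"dp":[-150,43,0],"turn":[0,0,0],"grip":0.8},
    {"dp":[-172,50,5],"turn":[0,0,0],"grip":0.8},
    {"dp":[-180.5,52.5,25],"turn":[0,0,0],"grip":0.8},
    {"dp":[-180.5,52.5,50],"turn":[0,0,0],"grip":0.8},
    {"dp":[-180.5,52.5,60],"turn":[0,0,0],"grip":0.8},
    {"dp":[-180.5,52.5,60],"turn":[0,0,0],"grip":0.8}
  ]
}}

```text
time_s: 14.35
position: [0.4511, -0.0716, 0.0584]
tcp_rot: [[1.0, -0.0, -0.004], [-0.0, -1.0, 0.002], [-0.004, -0.002, -1.0]]
force: [-0.3, 0.4, 0.8]
opening: 0.798
```

Emit:
{"fn": "jog_arm", "kwargs": {
  "rows": [
    {"dp":[0,0,0],"turn":[0,0,0],"grip":0.8}
  ]
}}

```text
time_s: 14.45
position: [0.4525, -0.072, 0.0599]
tcp_rot: [[1.0, 0.0, -0.001], [0.0, -1.0, 0.0], [-0.001, -0.0, -1.0]]
force: [-0.4, -0.8, 0.1]
opening: 0.797
```

Emit:
{"fn": "jog_arm", "kwargs": {
  "rows": [
    {"dp":[0,0,12],"turn":[0,0,0],"grip":0.8},
    {"dp":[0,0,30],"turn":[0,0,0],"grip":0.8},
    {"dp":[0,0,42],"turn":[0,0,0],"grip":0.8},
    {"dp":[0,0,44.5],"turn":[0,0,0],"grip":0.8},
    {"dp":[0,0,44.5],"turn":[0,0,0],"grip":0.25},
    {"dp":[0,0,44.5],"turn":[0,0,0],"grip":0.25},
    {"dp":[0,0,44.5],"turn":[0,0,0],"grip":0.25},
    {"dp":[0,0,44.5],"turn":[0,0,0],"grip":0.25},
    {"dp":[0,0,44.5],"turn":[0,0,0],"grip":0.25},
    {"dp":[0,0,44.5],"turn":[0,0,0],"grip":0.25}
  ]
}}

```text
time_s: 15.45
position: [0.4526, -0.0723, 0.016]
tcp_rot: [[1.0, 0.0, 0.001], [0.0, -1.0, -0.0], [0.001, 0.0, -1.0]]
force: [-0.3, 0.5, 5.1]
opening: 0.474
```

Emit:
{"fn": "jog_arm", "kwargs": {
  "rows": [
    {"dp":[0,0,0],"turn":[0,0,0],"grip":0.25},
    {"dp":[0,0,0],"turn":[0,0,0],"grip":0.25},
    {"dp":[0,0,0],"turn":[0,0,0],"grip":0.25}
  ]
}}

```text
time_s: 15.75
position: [0.4526, -0.0723, 0.016]
tcp_rot: [[1.0, -0.0, 0.001], [-0.0, -1.0, -0.0], [0.001, 0.0, -1.0]]
force: [-0.6, 0.1, 5.9]
opening: 0.475
```

Emit:
{"fn": "jog_arm", "kwargs": {
  "rows": [
    {"dp":[0,0,-8],"turn":[0,0,0],"grip":0.25},
    {"dp":[0,0,-25],"turn":[0,0,0],"grip":0.25},
    {"dp":[0,0,-50],"turn":[0,0,0],"grip":0.25},
    {"dp":[5,-1,-75],"turn":[0,0,0],"grip":0.25},
    {"dp":[20,-6,-95],"turn":[0,0,0],"grip":0.25},
    {"dp":[45,-13,-105],"turn":[0,0,0],"grip":0.25},
    {"dp":[75,-22,-105],"turn":[0,0,0],"grip":0.25},
    {"dp":[105,-31,-105],"turn":[0,0,0],"grip":0.25},
    {"dp":[130,-39,-105],"turn":[0,0,0],"grip":0.25},
    {"dp":[150,-45,-105],"turn":[0,0,0],"grip":0.25}
  ]
}}

```text
time_s: 16.75
position: [0.6033, -0.0263, 0.1206]
tcp_rot: [[1.0, 0.0, -0.0], [0.0, -1.0, 0.0], [-0.0, -0.0, -1.0]]
force: [0.6, -0.1, -1.1]
opening: 0.472
```

Emit:
{"fn": "jog_arm", "kwargs": {
  "rows": [
    {"dp":[15,-4,0],"turn":[0,0,0],"grip":0.25},
    {"dp":[26,-7,0],"turn":[0,0,0],"grip":0.25},
    {"dp":[30.5,-8.3,0],"turn":[0,0,0],"grip":0.25},
    {"dp":[30.5,-8.3,0],"turn":[0,0,0],"grip":0.25},
    {"dp":[30.5,-8.3,0],"turn":[0,0,0],"grip":0.25},
    {"dp":[30.5,-8.3,0],"turn":[0,0,0],"grip":0.25}
  ]
}}

```text
time_s: 17.35
position: [0.6318, -0.019, 0.1204]
tcp_rot: [[1.0, -0.001, -0.001], [-0.001, -1.0, 0.0], [-0.001, -0.0, -1.0]]
force: [0.9, 0.4, -1.6]
opening: 0.47
```

```bash
python3 look.py g1 325 180 354 180; python3 st.py
```

```text
t 17.45 pos [632.2 -19.  120.6] open 0.474 F [-0.1 -0.4 -1.6]
[[1.0, -0.001, -0.001], [-0.001, -1.0, 0.0], [-0.001, -0.0, -1.0]]
```

View pics/g1.png

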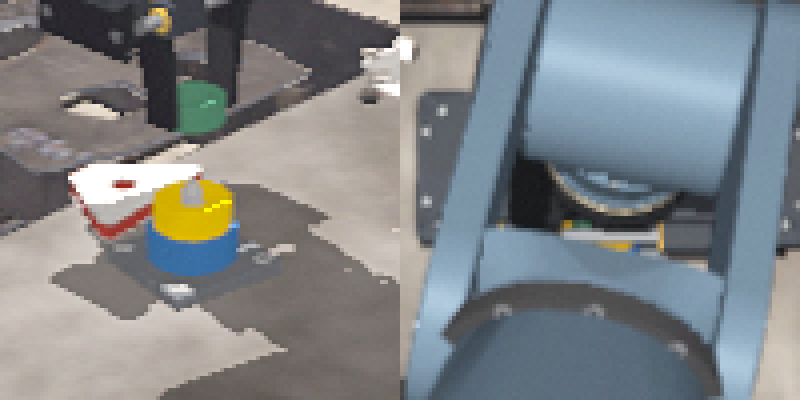

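Emit:
{"fn": "jog_arm", "kwargs": {
  "rows": [
    {"dp":[0.7,0,6],"turn":[0,0,0],"grip":0.25},
    {"dp":[0.7,0,16],"turn":[0,0,0],"grip":0.25},
    {"dp":[0.7,0,26],"turn":[0,0,0],"grip":0.25},
    {"dp":[0.7,0,36],"turn":[0,0,0],"grip":0.25},
    {"dp":[0.7,0,45],"turn":[0,0,0],"grip":0.25},
    {"dp":[0.7,0,51],"turn":[0,0,0],"grip":0.25},
    {"dp":[0.7,0,51.5],"turn":[0,0,0],"grip":0.25},
    {"dp":[0.7,0,51.5],"turn":[0,0,0],"grip":0.25}
  ]
}}

```text
time_s: 18.25
position: [0.6336, -0.0188, 0.0687]
tcp_rot: [[1.0, -0.0, -0.0], [-0.0, -1.0, 0.0], [-0.0, -0.0, -1.0]]
force: [0.6, 0.1, -1.2]
opening: 0.471
```

Emit:
{"fn": "jog_arm", "kwargs": {
  "rows": [
    {"dp":[0,0,0],"turn":[0,0,0],"grip":0.7},
    {"dp":[0,0,0],"turn":[0,0,0],"grip":0.7},
    {"dp":[0,0,0],"turn":[0,0,0],"grip":0.7},
    {"dp":[0,0,0],"turn":[0,0,0],"grip":0.7},
    {"dp":[0,0,-10],"turn":[0,0,0],"grip":0.7},
    {"dp":[0,0,-30],"turn":[0,0,0],"grip":0.7},
    {"dp":[0,0,-50],"turn":[0,0,0],"grip":0.7},
    {"dp":[0,0,-60],"turn":[0,0,0],"grip":0.7},
    {"dp":[0,0,-60],"turn":[0,0,0],"grip":0.7}
  ]
}}

```text
time_s: 19.15
position: [0.6349, -0.0191, 0.1313]
tcp_rot: [[1.0, -0.0, 0.004], [-0.0, -1.0, -0.001], [0.004, 0.001, -1.0]]
force: [0.8, 0.2, 0.4]
opening: 0.698
```

```bash
python3 look.py g2 325 180 240 210; python3 st.py
python3 - <<'E'
from h import *
z=np.load('top0.npz');W=pts('top',z['d'])
for a,b,c,d in((60,112,190,225),(60,245,190,350)):
  w=W[b:d,a:c].reshape(-1,3);w=w[(w[:,2]>.03)&(w[:,2]<.2)];print('obst y min',np.percentile(w[:,1],[0,1,3]), 'tall>0.06:',np.percentile(w[w[:,2]>.06][:,1],[0,1,3]),'x',w[:,0].min(),w[:,0].max())
E
```

```text
t 19.25 pos [633.3 -18.8 129.1] open 0.701 F [-0.7  1.7 -0.4]
[[1.0, -0.0, -0.0], [-0.0, -1.0, 0.0], [-0.0, -0.0, -1.0]]
obst y min [0.38056215 0.3877304  0.39724418] tall>0.06: [0.51897425 0.52905632 0.53158461] x 0.537277412123185 0.7539448481558512
obst y min [0.3415706  0.34894552 0.35607598] tall>0.06: [0.3415706 0.3482479 0.3559669] x 0.2708649374009535 0.4885496287607636
```

View pics/g2.png

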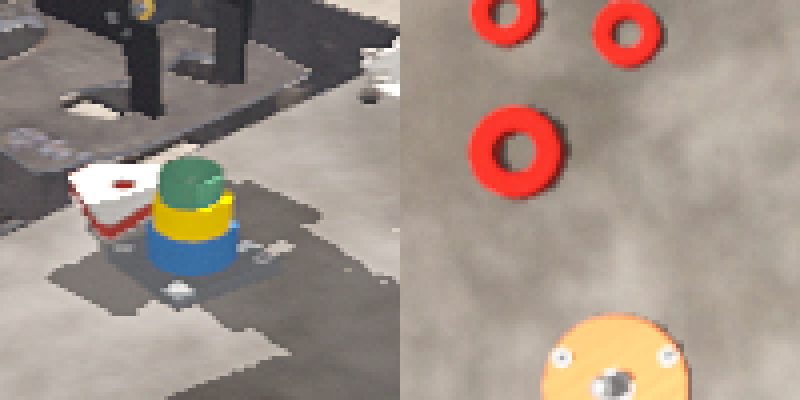

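Square stack looks right in the scene view: blue, yellow, green, upright at px (323,180). Next is the red ring. I turn the jaws 45° so the gripper's body stays clear of the bin and the rail.

Emit:
{"fn": "jog_arm", "kwargs": {
  "rows": [
    {"dp":[-1,-15,0],"turn":[0,0,3],"grip":0.85},
    {"dp":[-4,-45,0],"turn":[0,0,9],"grip":0.85},
    {"dp":[-8,-80,0],"turn":[0,0,15],"grip":0.85},
    {"dp":[-12,-120,0],"turn":[0,0,21],"grip":0.85},
    {"dp":[-16,-160,0],"turn":[0,0,27],"grip":0.85},
    {"dp":[-20,-200,0],"turn":[0,0,33],"grip":0.85},
    {"dp":[-24,-240,0],"turn":[0,0,39],"grip":0.85},
    {"dp":[-27,-275,0],"turn":[0,0,43],"grip":0.85},
    {"dp":[-29,-300,0],"turn":[0,0,45],"grip":0.85},
    {"dp":[-30,-316,0],"turn":[0,0,45],"grip":0.85}
  ]
}}

```text
time_s: 20.25
position: [0.6021, 0.2991, 0.1276]
tcp_rot: [[0.709, -0.706, -0.003], [-0.706, -0.709, -0.001], [-0.001, 0.002, -1.0]]
force: [0.0, -0.3, 0.3]
opening: 0.853
```

Emit:
{"fn": "jog_arm", "kwargs": {
  "rows": [
    {"dp":[0,0,10],"turn":[0,0,0],"grip":0.85},
    {"dp":[0,0,35],"turn":[0,0,0],"grip":0.85},
    {"dp":[0,0,60],"turn":[0,0,0],"grip":0.85},
    {"dp":[0,0,70],"turn":[0,0,0],"grip":0.85},
    {"dp":[0,0,70],"turn":[0,0,0],"grip":0.85},
    {"dp":[0,0,70],"turn":[0,0,0],"grip":0.85}
  ]
}}

```text
time_s: 20.85
position: [0.6042, 0.2964, 0.0592]
tcp_rot: [[0.706, -0.708, 0.0], [-0.708, -0.706, -0.0], [0.0, -0.0, -1.0]]
force: [0.4, 0.0, 0.8]
opening: 0.848
```

```bash
python3 st.py; python3 look.py r1 230 230 220 195;  python3 - <<'E'
from h import *
print(bot.read_state()['joint_positions'].round(1))
E
```

```text
t 20.85 pos [604.2 296.4  59.2] open 0.848 F [0.4 0.  0.8]
[[0.706, -0.708, 0.0], [-0.708, -0.706, -0.0], [0.0, -0.0, -1.0]]
[ 16.7  45.9  81.6  -0.   52.4 151.7]
```

View pics/r1.png

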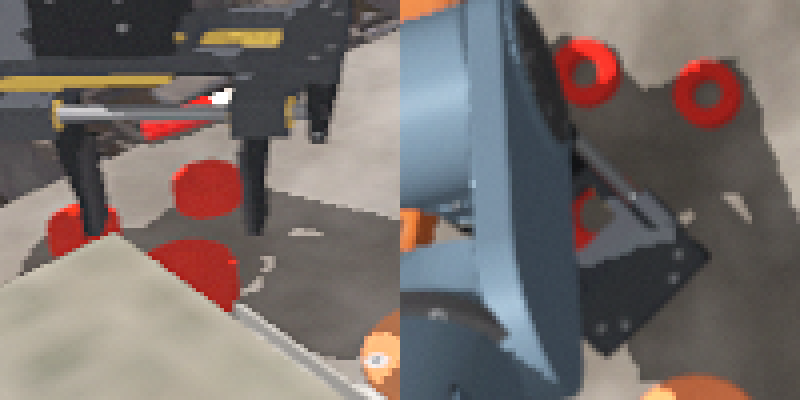

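Emit:
{"fn": "jog_arm", "kwargs": {
  "rows": [
    {"dp":[-2,0,12],"turn":[0,0,0],"grip":0.85},
    {"dp":[-2,0,30],"turn":[0,0,0],"grip":0.85},
    {"dp":[-2,0,42],"turn":[0,0,0],"grip":0.85},
    {"dp":[-2,0,44],"turn":[0,0,0],"grip":0.85},
    {"dp":[-2,0,44],"turn":[0,0,0],"grip":0.35},
    {"dp":[-2,0,44],"turn":[0,0,0],"grip":0.35},
    {"dp":[-2,0,44],"turn":[0,0,0],"grip":0.35},
    {"dp":[-2,0,44],"turn":[0,0,0],"grip":0.35},
    {"dp":[-2,0,44],"turn":[0,0,0],"grip":0.35},
    {"dp":[-2,0,44],"turn":[0,0,0],"grip":0.35}
  ]
}}

```text
time_s: 21.95
position: [0.6026, 0.2987, 0.0158]
tcp_rot: [[0.707, -0.707, 0.001], [-0.707, -0.707, 0.0], [0.001, -0.001, -1.0]]
force: [-0.1, -1.0, 3.3]
opening: 0.616
```

Emit:
{"fn": "jog_arm", "kwargs": {
  "rows": [
    {"dp":[0,0,0],"turn":[0,0,0],"grip":0.35},
    {"dp":[0,0,0],"turn":[0,0,0],"grip":0.35}
  ]
}}

```text
time_s: 22.15
position: [0.6026, 0.2987, 0.0158]
tcp_rot: [[0.707, -0.707, 0.001], [-0.707, -0.707, 0.0], [0.001, -0.001, -1.0]]
force: [-0.8, 0.0, 5.7]
opening: 0.618
```

Emit:
{"fn": "jog_arm", "kwargs": {
  "rows": [
    {"dp":[0,0,-8],"turn":[0,0,0],"grip":0.35},
    {"dp":[0,0,-25],"turn":[0,0,0],"grip":0.35},
    {"dp":[0,0,-55],"turn":[0,0,0],"grip":0.35},
    {"dp":[0,0,-85],"turn":[0,0,-3],"grip":0.35},
    {"dp":[0,0,-107],"turn":[0,0,-9],"grip":0.35},
    {"dp":[0,0,-118],"turn":[0,0,-16],"grip":0.35},
    {"dp":[0,0,-120],"turn":[0,0,-24],"grip":0.35},
    {"dp":[0,0,-120],"turn":[0,0,-32],"grip":0.35},
    {"dp":[0,0,-120],"turn":[0,0,-39],"grip":0.35},
    {"dp":[0,0,-120],"turn":[0,0,-45],"grip":0.35}
  ]
}}

```text
time_s: 23.15
position: [0.602, 0.2987, 0.1361]
tcp_rot: [[1.0, 0.005, 0.001], [0.005, -1.0, 0.0], [0.001, -0.0, -1.0]]
force: [1.1, -0.1, -1.4]
opening: 0.616
```

```bash
python3 st.py
```

```text
t 23.15 pos [602.  298.7 136.1] open 0.616 F [ 1.1 -0.1 -1.4]
[[1.0, 0.005, 0.001], [0.005, -1.0, 0.0], [0.001, -0.0, -1.0]]
```

Emit:
{"fn": "jog_arm", "kwargs": {
  "rows": [
    {"dp":[-5,2,0],"turn":[0,0,-6],"grip":0.35},
    {"dp":[-15,7,0],"turn":[0,0,-14],"grip":0.35},
    {"dp":[-30,14,0],"turn":[0,0,-22],"grip":0.35},
    {"dp":[-48,22,0],"turn":[0,0,-30],"grip":0.35},
    {"dp":[-66,30,0],"turn":[0,0,-38],"grip":0.35},
    {"dp":[-84,38,0],"turn":[0,0,-46],"grip":0.35},
    {"dp":[-102,46,0],"turn":[0,0,-54],"grip":0.35},
    {"dp":[-118,54,0],"turn":[0,0,-62],"grip":0.35},
    {"dp":[-130,59,0],"turn":[0,0,-70],"grip":0.35},
    {"dp":[-137.5,62.5,0],"turn":[0,0,-78],"grip":0.35}
  ]
}}

```text
time_s: 24.15
position: [0.4634, 0.2358, 0.1359]
tcp_rot: [[0.202, 0.979, -0.0], [0.979, -0.202, -0.0], [-0.0, -0.0, -1.0]]
force: [0.1, -0.2, -2.2]
opening: 0.61
```

Emit:
{"fn": "jog_arm", "kwargs": {
  "rows": [
    {"dp":[0,0,0],"turn":[0,0,-7],"grip":0.35},
    {"dp":[0,0,5],"turn":[0,0,-12],"grip":0.35},
    {"dp":[0,0,14],"turn":[0,0,-12],"grip":0.35},
    {"dp":[0,0,16],"turn":[0,0,-12],"grip":0.35},
    {"dp":[0,0,16],"turn":[0,0,-12],"grip":0.35},
    {"dp":[0,0,16],"turn":[0,0,-12],"grip":0.35}
  ]
}}

```text
time_s: 24.75
position: [0.4647, 0.2361, 0.1191]
tcp_rot: [[0.001, 1.0, -0.0], [1.0, -0.001, 0.0], [0.0, -0.0, -1.0]]
force: [0.1, 0.3, -1.6]
opening: 0.615
```

```bash
python3 look.py r2 292 245 244 255; python3 st.py
```

```text
t 24.85 pos [464.8 236.2 119.2] open 0.613 F [ 0.5  0.6 -1.7]
[[0.001, 1.0, 0.0], [1.0, -0.001, 0.0], [0.0, 0.0, -1.0]]
```

View pics/r2.png

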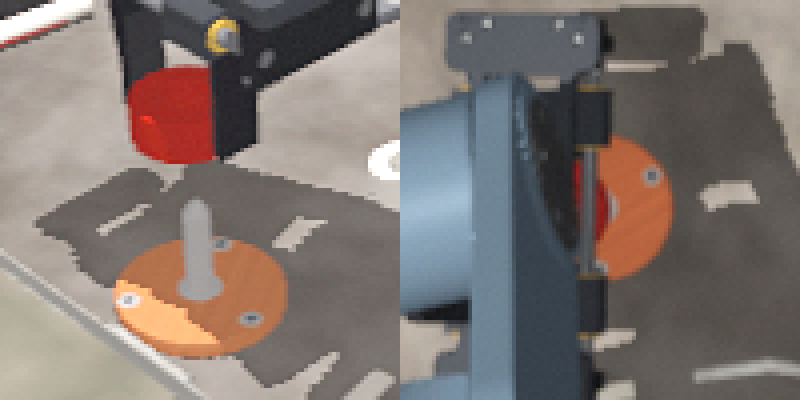

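```bash
cat >> h.py <<'E'
def proj(n,w):
    i=vision.camera_info(n);f=200/np.tan(np.radians(i['vertical_fov']/2))
    c=(np.atleast_2d(w)-i['position'])@i['rotation'];return np.c_[i['cx']+f*c[:,0]/c[:,2],i['cy']+f*c[:,1]/c[:,2]]
def cyl(n,c,r,h):
    a=np.linspace(0,6.28,90); q=np.vstack([proj(n,np.c_[c[0]+r*np.cos(a),c[1]+r*np.sin(a),0*a+c[2]+s]) for s in(0,h)]); return q.min(0).round(1),q.max(0).round(1)
E
python3 - <<'E'
from h import *
p=np.load('r2.npz')['p']
hsv=cv2.cvtColor(p,cv2.COLOR_RGB2HSV);H,S,V=[hsv[...,j].astype(int) for j in range(3)]
m=(S>150)&((H<6)|(H>174)); R=m*0;R[205:240,265:310]=1
ys,xs=np.nonzero(m&(R>0));print('ring px',xs.min(),xs.max()+1,ys.min(),ys.max()+1)
print('exp',cyl('scene',(.4648,.2362,.1037),.027,.022))
print('post exp',proj('scene',[[.4645,.236,.035],[.4645,.236,.06]]))
g=cv2.cvtColor(p,cv2.COLOR_RGB2GRAY)
for r in(250,255,260):print(g[r,282:302])
E
```

```text
ring px 274 296 212 236
exp (array([274. , 209.4]), array([303.5, 234.9]))
post exp [[291.15042681 256.26904654]
 [290.51160482 245.82131754]]
[102 102 102 101 100 135 161 162 165 163 164 162 141 104  98  99 101  99
 102 102]
[111 112 117 127 131 134 152 161 163 163 162 162 157 149 131 111 140 155
 140 128]
[128 130 130 129 128 131 152 163 163 163 164 163 155 141 131 132 130 129
 129 133]
```

Emit:
{"fn": "jog_arm", "kwargs": {
  "rows": [
    {"dp":[0,0,8],"turn":[0,0,0],"grip":0.35},
    {"dp":[0,0,22],"turn":[0,0,0],"grip":0.35},
    {"dp":[0,0,36],"turn":[0,0,0],"grip":0.35},
    {"dp":[0,0,50],"turn":[0,0,0],"grip":0.35},
    {"dp":[0,0,64],"turn":[0,0,0],"grip":0.35},
    {"dp":[0,0,78],"turn":[0,0,0],"grip":0.35},
    {"dp":[0,0,88],"turn":[0,0,0],"grip":0.35},
    {"dp":[0,0,92],"turn":[0,0,0],"grip":0.35},
    {"dp":[0,0,92],"turn":[0,0,0],"grip":0.35}
  ]
}}

```text
time_s: 25.75
position: [0.4645, 0.2361, 0.0266]
tcp_rot: [[0.0, 1.0, -0.001], [1.0, -0.0, -0.0], [-0.0, -0.001, -1.0]]
force: [-0.2, 0.4, -2.2]
opening: 0.613
```

Emit:
{"fn": "jog_arm", "kwargs": {
  "rows": [
    {"dp":[0,0,0],"turn":[0,0,0],"grip":0.8},
    {"dp":[0,0,0],"turn":[0,0,0],"grip":0.8},
    {"dp":[0,0,0],"turn":[0,0,0],"grip":0.8},
    {"dp":[0,0,0],"turn":[0,0,0],"grip":0.8},
    {"dp":[0,0,-10],"turn":[0,0,0],"grip":0.8},
    {"dp":[0,0,-35],"turn":[0,0,0],"grip":0.8},
    {"dp":[0,0,-65],"turn":[0,0,0],"grip":0.8},
    {"dp":[0,0,-88],"turn":[0,0,0],"grip":0.8},
    {"dp":[0,0,-94],"turn":[0,0,0],"grip":0.8}
  ]
}}

```text
time_s: 26.65
position: [0.4662, 0.2366, 0.1241]
tcp_rot: [[0.0, 1.0, 0.006], [1.0, -0.0, 0.002], [0.002, 0.006, -1.0]]
force: [0.7, -1.0, 0.2]
opening: 0.802
```

```bash
python3 look.py r3 300 245 290 255; python3 st.py
```

```text
t 26.75 pos [465.2 236.3 122.3] open 0.801 F [0.6 0.4 0.3]
[[-0.0, 1.0, 0.003], [1.0, -0.0, 0.001], [0.001, 0.003, -1.0]]
```

View pics/r3.png

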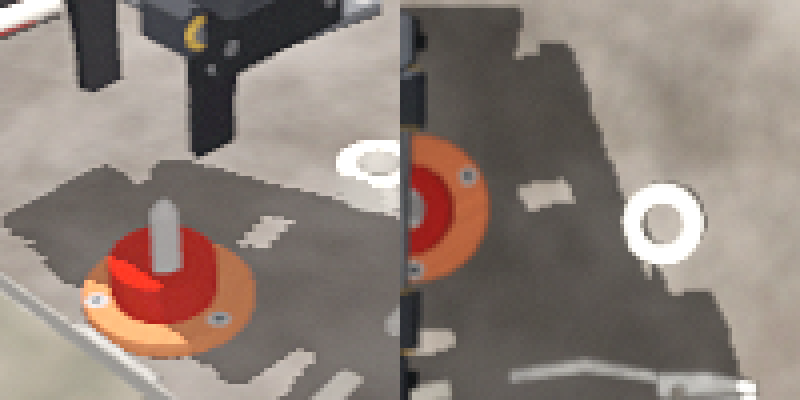

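Run:
```python
from h import *
z=np.load('r3.npz')
for n,p,u,v,R in(('top',z['q'],306,261,15),('scene',z['p'],345,238,16)):
  hsv=cv2.cvtColor(p,cv2.COLOR_RGB2HSV);H,S,V=[hsv[...,j].astype(int) for j in range(3)]
  for t in (190,205,220):
    m=(V>t)&(S<25); K=m*0;K[v-R:v+R,u-R:u+R]=1
    mm=comp(m&(K>0),u,v); ys,xs=np.nonzero(mm)
    print(n,t,[x.round(4) for x in centre(n,mm,.018)],xs.min(),xs.max()+1,ys.min(),ys.max()+1)
  print('exp',cyl(n,(.458,.0925,0),.023,.018))
```

```text
top 190 [array([0.457 , 0.0907]), np.float64(0.0455), np.float64(0.0459)] 296 316 251 271
top 205 [array([0.4569, 0.0909]), np.float64(0.0451), np.float64(0.046)] 296 316 251 271
top 220 [array([0.4569, 0.0909]), np.float64(0.0451), np.float64(0.046)] 296 316 251 271
exp (array([294.6, 250. ]), array([314.8, 270.1]))
scene 190 [array([0.455 , 0.0932]), np.float64(0.0715), np.float64(0.0662)] 329 361 230 250
scene 205 [array([0.4559, 0.0918]), np.float64(0.0681), np.float64(0.046)] 334 356 230 249
scene 220 [array([0.4583, 0.0891]), np.float64(0.0609), np.float64(0.046)] 334 356 230 247
exp (array([332.8, 229.1]), array([354.2, 248.1]))
```

Emit:
{"fn": "jog_arm", "kwargs": {
  "rows": [
    {"dp":[-15,-1,0],"turn":[0,0,0],"grip":0.8},
    {"dp":[-45,-3,0],"turn":[0,0,0],"grip":0.8},
    {"dp":[-80,-5,0],"turn":[0,0,0],"grip":0.8},
    {"dp":[-115,-7,0],"turn":[0,0,0],"grip":0.8},
    {"dp":[-138,-8,10],"turn":[0,0,0],"grip":0.8},
    {"dp":[-145.5,-8,30],"turn":[0,0,0],"grip":0.8},
    {"dp":[-145.5,-8,50],"turn":[0,0,0],"grip":0.8},
    {"dp":[-145.5,-8,60],"turn":[0,0,0],"grip":0.8},
    {"dp":[-145.5,-8,60],"turn":[0,0,0],"grip":0.8},
    {"dp":[-145.5,-8,60],"turn":[0,0,0],"grip":0.8}
  ]
}}

```text
time_s: 27.75
position: [0.4562, 0.0906, 0.0607]
tcp_rot: [[-0.0, 1.0, -0.001], [1.0, 0.0, 0.0], [0.0, -0.001, -1.0]]
force: [0.3, -0.4, -0.6]
opening: 0.797
```

Emit:
{"fn": "jog_arm", "kwargs": {
  "rows": [
    {"dp":[0,0,0],"turn":[0,0,0],"grip":0.8}
  ]
}}

```text
time_s: 27.85
position: [0.4569, 0.0908, 0.0615]
tcp_rot: [[-0.001, 1.0, 0.001], [1.0, 0.001, -0.0], [-0.0, 0.001, -1.0]]
force: [-0.1, 0.4, 0.2]
opening: 0.8
```

Emit:
{"fn": "jog_arm", "kwargs": {
  "rows": [
    {"dp":[0,0,12],"turn":[0,0,0],"grip":0.8},
    {"dp":[0,0,30],"turn":[0,0,0],"grip":0.8},
    {"dp":[0,0,43],"turn":[0,0,0],"grip":0.8},
    {"dp":[0,0,46],"turn":[0,0,0],"grip":0.8},
    {"dp":[0,0,46],"turn":[0,0,0],"grip":0.3},
    {"dp":[0,0,46],"turn":[0,0,0],"grip":0.3},
    {"dp":[0,0,46],"turn":[0,0,0],"grip":0.3},
    {"dp":[0,0,46],"turn":[0,0,0],"grip":0.3},
    {"dp":[0,0,46],"turn":[0,0,0],"grip":0.3},
    {"dp":[0,0,46],"turn":[0,0,0],"grip":0.3}
  ]
}}

```text
time_s: 28.85
position: [0.4572, 0.0906, 0.0156]
tcp_rot: [[0.0, 1.0, 0.002], [1.0, -0.0, -0.0], [-0.0, 0.002, -1.0]]
force: [1.0, -0.9, 5.8]
opening: 0.51
```

Emit:
{"fn": "jog_arm", "kwargs": {
  "rows": [
    {"dp":[0,0,0],"turn":[0,0,0],"grip":0.3},
    {"dp":[0,0,0],"turn":[0,0,0],"grip":0.3},
    {"dp":[0,0,0],"turn":[0,0,0],"grip":0.3}
  ]
}}

```text
time_s: 29.15
position: [0.4573, 0.0906, 0.0157]
tcp_rot: [[0.0, 1.0, 0.002], [1.0, -0.0, -0.0], [-0.0, 0.002, -1.0]]
force: [-0.4, 0.2, 5.7]
opening: 0.517
```

Emit:
{"fn": "jog_arm", "kwargs": {
  "rows": [
    {"dp":[0,0,-8],"turn":[0,0,0],"grip":0.3},
    {"dp":[0,0,-25],"turn":[0,0,0],"grip":0.3},
    {"dp":[0,0,-50],"turn":[0,0,0],"grip":0.3},
    {"dp":[0,0,-75],"turn":[0,0,0],"grip":0.3},
    {"dp":[10,1,-95],"turn":[0,0,0],"grip":0.3},
    {"dp":[30,2,-105],"turn":[0,0,0],"grip":0.3},
    {"dp":[60,4,-105],"turn":[0,0,0],"grip":0.3},
    {"dp":[90,6,-105],"turn":[0,0,0],"grip":0.3},
    {"dp":[115,7,-105],"turn":[0,0,0],"grip":0.3},
    {"dp":[130,7,-105],"turn":[0,0,0],"grip":0.3}
  ]
}}

```text
time_s: 30.15
position: [0.4631, 0.2221, 0.1202]
tcp_rot: [[-0.001, 1.0, -0.0], [1.0, 0.001, 0.0], [0.0, -0.0, -1.0]]
force: [-0.3, -0.4, -1.5]
opening: 0.513
```

Emit:
{"fn": "jog_arm", "kwargs": {
  "rows": [
    {"dp":[10,0,0],"turn":[0,0,0],"grip":0.3},
    {"dp":[15.4,0.3,0],"turn":[0,0,0],"grip":0.3},
    {"dp":[15.4,0.3,0],"turn":[0,0,0],"grip":0.3},
    {"dp":[15.4,0.3,0],"turn":[0,0,0],"grip":0.3},
    {"dp":[15.4,0.3,0],"turn":[0,0,0],"grip":0.3}
  ]
}}

```text
time_s: 30.65
position: [0.4639, 0.2352, 0.12]
tcp_rot: [[0.001, 1.0, -0.001], [1.0, -0.001, -0.0], [-0.0, -0.001, -1.0]]
force: [-0.2, 0.3, -1.8]
opening: 0.507
```

```bash
python3 look.py w1 292 240 244 255; python3 st.py
```

```text
t 30.75 pos [464.  235.3 120. ] open 0.511 F [ 0.8 -0.1 -1.1]
[[0.001, 1.0, -0.0], [1.0, -0.001, -0.0], [-0.0, -0.0, -1.0]]
```

View pics/w1.png

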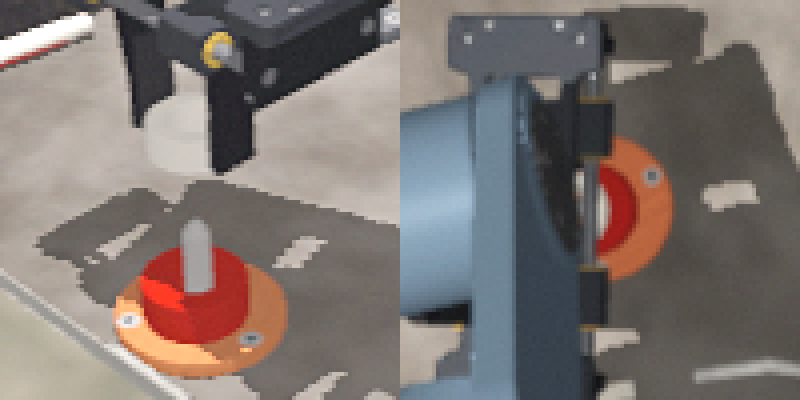

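Emit:
{"fn": "jog_arm", "kwargs": {
  "rows": [
    {"dp":[0.7,0.5,8],"turn":[0,0,0],"grip":0.3},
    {"dp":[0.7,0.5,20],"turn":[0,0,0],"grip":0.3},
    {"dp":[0.7,0.5,32],"turn":[0,0,0],"grip":0.3},
    {"dp":[0.7,0.5,44],"turn":[0,0,0],"grip":0.3},
    {"dp":[0.7,0.5,56],"turn":[0,0,0],"grip":0.3},
    {"dp":[0.7,0.5,66],"turn":[0,0,0],"grip":0.3},
    {"dp":[0.7,0.5,71],"turn":[0,0,0],"grip":0.3},
    {"dp":[0.7,0.5,71],"turn":[0,0,0],"grip":0.3},
    {"dp":[0.7,0.5,71],"turn":[0,0,0],"grip":0.3}
  ]
}}

```text
time_s: 31.65
position: [0.4646, 0.2368, 0.049]
tcp_rot: [[0.0, 1.0, 0.0], [1.0, -0.0, 0.0], [0.0, 0.0, -1.0]]
force: [0.2, -0.3, -1.6]
opening: 0.515
```

Emit:
{"fn": "jog_arm", "kwargs": {
  "rows": [
    {"dp":[0,0,0],"turn":[0,0,0],"grip":0.75},
    {"dp":[0,0,0],"turn":[0,0,0],"grip":0.75},
    {"dp":[0,0,0],"turn":[0,0,0],"grip":0.75},
    {"dp":[0,0,0],"turn":[0,0,0],"grip":0.75},
    {"dp":[0,0,-10],"turn":[0,0,0],"grip":0.75},
    {"dp":[0,0,-35],"turn":[0,0,0],"grip":0.75},
    {"dp":[0,0,-65],"turn":[0,0,0],"grip":0.75},
    {"dp":[0,0,-100],"turn":[0,0,0],"grip":0.75},
    {"dp":[0,0,-130],"turn":[0,0,0],"grip":0.75},
    {"dp":[0,0,-140],"turn":[0,0,0],"grip":0.75}
  ]
}}

```text
time_s: 32.65
position: [0.4662, 0.2373, 0.1928]
tcp_rot: [[-0.0, 1.0, 0.007], [1.0, -0.0, 0.002], [0.002, 0.007, -1.0]]
force: [0.1, 0.3, -0.1]
opening: 0.751
```

Emit:
{"fn": "jog_arm", "kwargs": {
  "rows": [
    {"dp":[-15,0,0],"turn":[0,0,0],"grip":0.75},
    {"dp":[-45,0,0],"turn":[0,0,0],"grip":0.75},
    {"dp":[-85,0,0],"turn":[0,0,0],"grip":0.75},
    {"dp":[-125,0,0],"turn":[0,0,0],"grip":0.75},
    {"dp":[-165,0,0],"turn":[0,0,0],"grip":0.75},
    {"dp":[-205,0,0],"turn":[0,0,0],"grip":0.75},
    {"dp":[-245,0,0],"turn":[0,0,0],"grip":0.75},
    {"dp":[-285,0,0],"turn":[0,0,0],"grip":0.75},
    {"dp":[-320,0,0],"turn":[0,0,0],"grip":0.75},
    {"dp":[-340,0,0],"turn":[0,0,0],"grip":0.75}
  ]
}}

```text
time_s: 33.65
position: [0.4628, -0.1063, 0.1874]
tcp_rot: [[0.003, 1.0, -0.003], [1.0, -0.003, 0.001], [0.001, -0.003, -1.0]]
force: [0.5, -0.6, 0.1]
opening: 0.751
```

Emit:
{"fn": "jog_arm", "kwargs": {
  "rows": [
    {"dp":[-15,0,0],"turn":[0,0,0],"grip":0.75},
    {"dp":[-45,0,0],"turn":[0,0,0],"grip":0.75},
    {"dp":[-80,0,0],"turn":[0,0,0],"grip":0.75},
    {"dp":[-115,0,0],"turn":[0,0,0],"grip":0.75},
    {"dp":[-140,0,0],"turn":[0,0,0],"grip":0.75},
    {"dp":[-150,0,0],"turn":[0,0,0],"grip":0.75},
    {"dp":[-150,0,0],"turn":[0,0,0],"grip":0.75}
  ]
}}

```text
time_s: 34.35
position: [0.4637, -0.2538, 0.1881]
tcp_rot: [[0.002, 1.0, -0.001], [1.0, -0.002, 0.001], [0.001, -0.001, -1.0]]
force: [0.8, 0.3, -0.0]
opening: 0.748
```

```bash
python3 - <<'E'
from h import *
p,d=vision.capture('scene');q,e=vision.capture('top');np.savez('end.npz',p=p,d=d,q=q,e=e)
f=lambda im,u,v:cv2.resize(im[v-33:v+33,u-33:u+33],(396,396),interpolation=cv2.INTER_NEAREST)
cv2.imwrite('pics/end.png',np.hstack([f(p,323,180),f(p,292,255)])[:,:,::-1]); cv2.imwrite('pics/endtop.png',q[:,:,::-1])
W=pts('top',e)
for nm,c,r,h,(zb) in(('green',(.633,-.019),.021,.018,.052),('white',(.4645,.236),.023,.018,.032)):
  i=proj('top',[[*c,zb+h]])[0].round().astype(int); w=W[i[1]-14:i[1]+14,i[0]-14:i[0]+14].reshape(-1,3); t=w[(w[:,2]>zb+h-.009)&(w[:,2]<zb+h+.008)]
  A=np.c_[t[:,:2]-t[:,:2].mean(0),np.ones(len(t))];co=np.linalg.lstsq(A,t[:,2],rcond=None)[0]
  print(nm,'top z',np.median(t[:,2]).round(4),'want',zb+h,'slope',co[:2].round(3),'centre',((t.min(0)+t.max(0))/2)[:2].round(4))
a=np.load('top0.npz')['p']
for nm,(u,v) in dict(magnet=(368,143),marker=(280,139)).items(): s=(slice(v-20,v+18),slice(u-35,u+35));print(nm,'mean abs diff',np.abs(a[s].astype(int)-q[s]).mean().round(2))
for nm,c,r,h in(('blue',(.633,-.019,.010),.029,.022),('yellow',(.633,-.019,.032),.025,.020),('green',(.633,-.019,.052),.021,.018),('red',(.4645,.236,.010),.027,.022),('white',(.4645,.236,.032),.023,.018)): print(nm,'exp scene px',cyl('scene',c,r,h))
E
python3 st.py
```

```text
green top z 0.0675 want 0.06999999999999999 slope [-0.018 -0.017] centre [ 0.6313 -0.0176]
white top z 0.0475 want 0.05 slope [-0.017  0.018] centre [0.4625 0.2359]
magnet mean abs diff 6.35
marker mean abs diff 6.54
blue exp scene px (array([311.2, 180. ]), array([334.2, 198.5]))
yellow exp scene px (array([312.6, 173.7]), array([332.6, 190. ]))
green exp scene px (array([314., 168.]), array([331. , 182.1]))
red exp scene px (array([277.4, 249.3]), array([305.4, 275.2]))
white exp scene px (array([278.9, 243.2]), array([303. , 264.8]))
t 34.45 pos [ 463.5 -251.8  188.3] open 0.751 F [0.2 0.1 0.1]
[[-0.0, 1.0, -0.002], [1.0, 0.0, 0.002], [0.002, -0.002, -1.0]]
```

View pics/end.png

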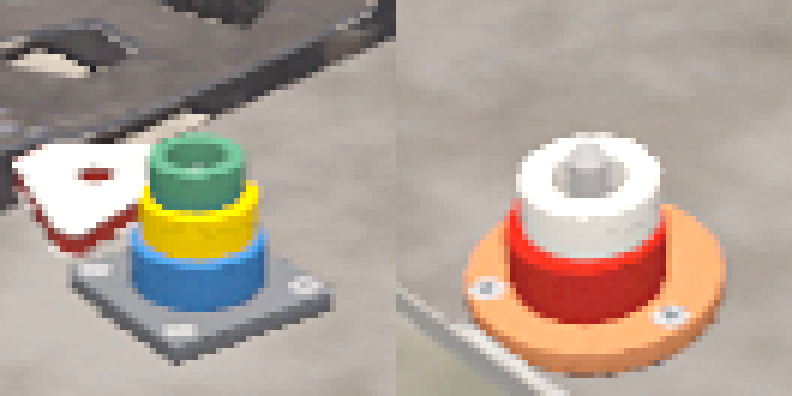

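View pics/endtop.png

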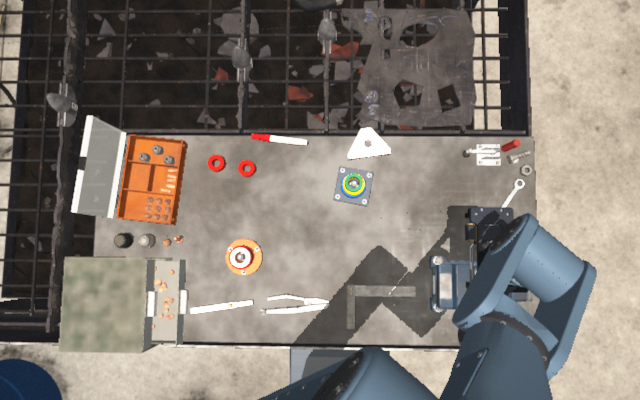

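Both stacks sit flat and in order: the square one at scene px (323,180), the round one at (291,257). In the top view the magnet (368,143) and marker (280,139) are where they were. The arm is clear of everything.

```bash
python3 -c "
from rig import bot
print(bot.hand_in())"
```

```text
the job is handed in; nothing more can be done
None
```

I built both stacks and handed the job in at about 34 s of the 99 s allowed. The square base has blue, yellow and green from the bottom up; the round base has red, then white.

- **Red ring:** I took the largest of the three. It closed the gripper at about 53.8 mm against the stated 54 mm; the other two measured about 42 mm across.
- **Heights:** the top faces measured 67.5 mm for green (70 wanted) and 47.5 mm for white (50 wanted). The bare table also read about 3 mm low in that camera, so this fits rings that are fully down.
- **Flatness and centring:** the fitted tilt was about 0.025 rad, against a limit of 0.1. The green and white rings measured within about 2–3 mm of the post axes. I checked the three lower rings only by eye in the scene view, and they showed no gaps.
- **Magnet and marker:** they show at the same pixels in the top view as at the start. I compared images only and did not measure their positions again.
- **Force readings:** at the ends of the moves the tool force stayed under about 6 N.
- **Disagreement:** the first scene-view position of the red ring was about 7 mm off the top view, because the block hid part of it. I used the top view, and the grasp and the threading bore it out.

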